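# Fit the trim ring on a valet rod and hold the rod up level

## Robot

A 7-joint arm with a two-finger parallel gripper is mounted at the origin on the work surface. World frame = base frame: x ahead of the robot, y to its left, z up, the work surface at z = 0. Lengths are in m, angles in rad, forces in N, time in s.
With the tool pointing down it reaches from about 0.35 to 0.9 m from the base axis. Payload 7.2 kg.
Tool frame: the origin (TCP) lies midway between the tips of the shut fingers; the grasp point (between the pads) lies 19 mm behind it (r.hold_point_z is the distance from the TCP to the grasp point, in m); z points along the fingers, y is the line along which they close (so a half turn about z gives the same grasp; the last joint's range is limited). The gripper opens to 88 mm and grips with 3 to 60 N. Pads are 20 mm wide; open, the fingers measure 115 mm over their backs; the gripper's body (75 mm by 178 mm) begins 61 mm behind the grasp point.
Start: joints at [1.159, 0.411, -0.013, 1.596, 0.006, 1.134, -0.082], TCP at [0.211, -0.588, 0.223] pointing down, gripper open.
Joint ranges: [-2.95, 2.95], [-0.29, 1.99], [-1.47, 1.44], [0.14, 2.54], [-1.03, 4.17], [0.13, 1.85], [-2.86, 2.86]. Speed limits (rad/s): [2.39, 2.39, 3.01, 3.01, 3.14, 3.14, 3.14].

## Interface

Orientations are given as a unit quaternion [x, y, z, w].
In Python, from station import r gives the robot as it stands. Calls block until the motion is done:
- r.movep(position, orientation): joint-space move of the TCP to a pose.
- r.movel(position, ori=None, feed=0.15, guard=None): straight line of the TCP; ori=None keeps the orientation; feed is the mean speed in m/s. With guard (N) it stops when the force on the tool has changed by that much, and returns True; else False.
- r.goto_joints(angles): joint-space move.
- r.gripper_to(opening, effort=None): opening from 0.0 (shut) to 1.0 (fully open); effort is the grip in N (None keeps the last); returns when the fingers have stopped.
- r.wait(seconds).
- r.inverse_kinematics(position, orientation): joint angles nearest the present ones, or None.
- r.snapshot(name): name is "side" or "top"; returns a dict with "color" (384x512x3 uint8, red, green, blue), "depth" (384x512 float32, m along the optical axis (not along the pixel's ray), 0 where there is no reading), "fx", "fy", "cx", "cy" (pixels), "world_from_camera" (4x4, takes a point from camera to world coordinates). Camera axes: x right, y up, looking along -z (the intrinsics and any distortion apply to the point x, -y, -z); pixel columns grow to the right and rows downward; lengths in m; the calibration is good to about 2 mm. A picture is of the moment at which its call begins.
A pose or a line that the arm cannot do raises r.Unreachable and nothing moves.
- r.finish_job(): hands the job in; it is judged then, once.
Readings, each from a call of its own:
- r.current_t(): time.
- r.current_joints(): joint angles.
- r.current_qvel(): joint speeds.
- r.current_joint_torque(): joint torques, N m.
- r.current_eef_pos(): TCP position.
- r.current_tcp_rot(): TCP orientation.
- r.current_contact_force(): force on the tool from outside, world axes, zero at the start.
- r.current_moment(): the same for the moment, N m.
- r.current_finger_gap(): opening from 0.0 (shut) to 1.0 (fully open).
- r.current_finger_force(): force on a finger pad.
Only numpy, scipy, OpenCV 4.12 (cv2) and the standard library are available. Lean on these libraries where they do the work, as an engineer would, in place of code of your own. Each camera call takes 0.05 s, during which the arm holds its last target. There are 200 camera calls.

## Task

Slip the steel trim ring over the free end of the wardrobe valet rod while the rod is still in its raked stand, and let go of the ring so that it is left on the rod. Then draw the rod out of the stand with the ring still on it, turn it level and keep holding it, the whole rod at least 15 cm above the table, still and touching nothing but the ring and the gripper: the program finishes while holding it. Leave the ratchet and the pry bar where they lie.

Things in the scene. Friction and masses are not known exactly. Their poses are not given: they have to be found in the camera images.
- rod: Loose steel valet rod, 0.14-0.28 kg: round bar, diameter 15, length 255, with a flange (diameter 46, 6 thick) 60 to 66 mm from its lower end. Origin: centre of lower end; z runs along the bar to the free end. Centre of mass 116 mm up. At the start the spigot below the flange sits loosely in the stand's tube, the flange on its mouth, the bar leaning about 38 deg from vertical, away from the robot.
- rod_tip (a point): Centre of the rod's free end, 255 mm along its z axis from its origin, about 0.23 m above the table at the start. The spigot comes out by a 60 mm pull along the bar's axis; nothing locks it.
- stand: Dark steel raked stand, fixed: base plate 150 x 110 x 10 mm and a short square tube (18 mm inside, 26 outside) between two cheeks, about 90 mm high. Origin: on the table below the centre of the tube's lower end. Its x axis is the level direction in which tube and rod lean, within 0.35 rad of straight ahead. The plate reaches 55 mm behind and 95 mm ahead of the origin.
- stand_mouth (a point): Centre of the tube's mouth, 79 mm above the table, where the rod's flange rests.
- ring_center (a point): Centre (middle of the hole, half-way up) of the loose steel trim ring: outside diameter 58, hole 38, 12 mm thick, 45 g. It lies flat on the table to the robot's right of the stand. It passes over the bar loosely but not over the flange; let go on the leaning bar, it slides down to the flange.
- ratchet: Bystander: loose ratchet with a red handle, about 235 mm long and 40 mm high, lying along its x axis. Origin on the table under its middle. Leave it.
- prybar: Bystander: loose flat stainless steel pry bar, about 250 mm long and 30 mm high, lying along its x axis. Origin on the table under its middle. Leave it.
- camlocks: Bystander: shut clear box of cam locks, fixed, 114 (x) x 174 (y) x 45 mm. Origin: centre of its underside.
- cabinet: Bystander: small white cabinet with a swing door, fixed, 240 (x) x 300 (y) x 340 mm high, its door facing the middle of the table, far to the robot's left. Origin: centre of its underside.
Mind the look-alikes: they are no part of the job. Of the things shaped like the part that bears ring_center, the bare steel one is meant. There is more than one size of the stand; the job needs the larger.

How it is judged:
On the way, in this order (a step that is already met when the one before it is completed fails the run):
1. The ring is on the bar, above the flange, let go, with the rod still in the stand (x of ring_center in the frame of rod between -0.02 and 0.02 m and y of ring_center in the frame of rod between -0.02 and 0.02 m and z of ring_center in the frame of rod between 0.06 and 0.245 m and contact force between ring and the fingers below 0.1 N and distance between rod and stand_mouth below 0.075 m and height (world z) of rod below 0.06 m), for 0.2 s.
2. The rod is drawn out of the stand, ring still on it (x of ring_center in the frame of rod between -0.02 and 0.02 m and y of ring_center in the frame of rod between -0.02 and 0.02 m and z of ring_center in the frame of rod between 0.06 and 0.245 m and height (world z) of rod above 0.12 m and contact force between rod and stand below 0.1 N), for 0.1 s.
At the end, for the whole second after the job is handed in: The gripper holds the rod still (under 30 mm/s), level within 12 degrees, both its ends more than 15 cm above the table, touching neither stand nor cabinet, and the ring is on the bar between the flange and the free end (x of ring_center in the frame of rod between -0.02 and 0.02 m and y of ring_center in the frame of rod between -0.02 and 0.02 m and z of ring_center in the frame of rod between 0.06 and 0.245 m and angle between rod's own z axis and vertical between 1.36 and 1.78 rad and height (world z) of each of rod, rod_tip above 0.15 m and contact force between rod and the fingers above 1 N and contact force between each of rod, ring and stand below 0.1 N and contact force between each of rod, ring and cabinet below 0.1 N and linear speed of rod below 0.03 m/s); the arm keeps its last pose, push and grip.
It fails at once if The ratchet is moved by more than 3 cm (distance of ratchet from where it was at the start of the episode above 0.03 m).
It fails at once if The pry bar is moved by more than 3 cm (distance of prybar from where it was at the start of the episode above 0.03 m).
It also fails if it takes over 58 s, if anything falls off the work surface, if the arm or the gripper's body presses on something with over 40 N, if the wrist force passes 120 N, or if a joint passes its speed limit or range.

## Working session

There is one attempt and no reset: what is moved stays moved. The work goes in short steps, each a Python script; the robot and the scene stay as the last script left them, time stands still between calls to the robot, and variables do not carry over. Pictures are saved under pics/ and viewed, at most 10 in all, crops included, and the job is handed in when it is done.

```bash
ls; mkdir -p pics
python3 - <<'E'
from station import r
import cv2, pickle
for n in("top","side"):
    s=r.snapshot(n); pickle.dump(s,open(f"{n}0.pkl","wb"))
    cv2.imwrite(f"pics/{n}0.png",cv2.resize(s["color"][:,:,::-1],(800,600)))
    print(n,s["fx"],s["fy"],s["cx"],s["cy"],s["world_from_camera"].round(3).tolist(),[k for k in s])
print(r.hold_point_z,r.current_tcp_rot(),r.current_t())
E
```

```text
pics
top 395.24560659115957 395.24560659115957 252.1231797408913 193.90449291555018 [[-0.025, 0.996, -0.082, 0.51], [-1.0, -0.025, 0.0, 0.081], [-0.002, 0.082, 0.997, 1.383], [0.0, 0.0, 0.0, 1.0]] ['color', 'depth', 'fx', 'fy', 'cx', 'cy', 'world_from_camera']
side 386.70986753637106 386.70986753637106 250.14511146954544 182.8643456100816 [[-0.904, 0.326, -0.276, 0.178], [-0.427, -0.675, 0.601, 0.961], [0.009, 0.662, 0.75, 1.269], [0.0, 0.0, 0.0, 1.0]] ['color', 'depth', 'fx', 'fy', 'cx', 'cy', 'world_from_camera']
0.0187 [ 9.85260955e-01  1.71056587e-01 -1.57997135e-04 -6.84974171e-04] 0.1
```

View pics/top0.png

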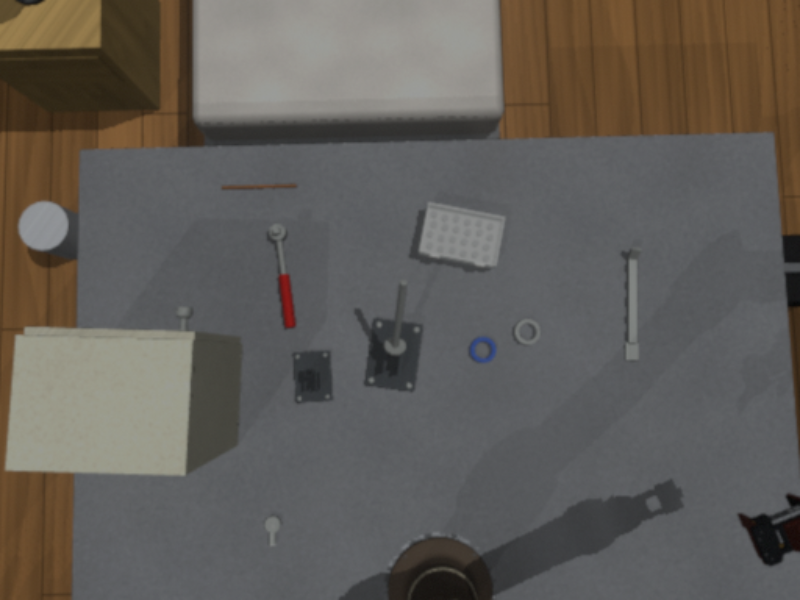

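View pics/side0.png

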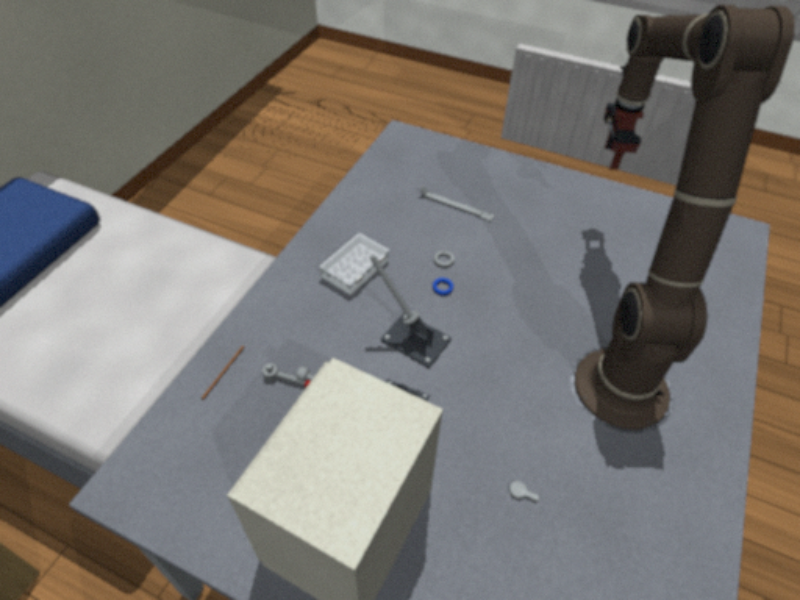

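The bare steel ring is at top (527,332) and side (444,259). The blue one at (482,349) is the look-alike. The larger stand, holding the rod, is at (395,350), and the smaller one at (313,378) is empty. Next I'll measure the ring and rod and check them in an enlarged crop.

```bash
cat > h.py <<'E'
import numpy as np, cv2
def ray(s,u,v):
    d=np.stack([(np.asarray(u)-s["cx"])/s["fx"],-(np.asarray(v)-s["cy"])/s["fy"],-np.ones(np.shape(u))],-1)
    T=s["world_from_camera"]; return T[:3,3], d@T[:3,:3].T
def onplane(s,u,v,z):
    o,d=ray(s,u,v); return o+d*((z-o[2])/d[...,2])[...,None]
def cloud(s):
    v,u=np.mgrid[:384,:512]; o,d=ray(s,u,v); return o+d*s["depth"][...,None]
def axis_plane(s,mask):
    "plane through camera centre and the centre line of the masked bar"
    v,u=np.nonzero(mask); vx,vy,x,y=cv2.fitLine(np.c_[u,v].astype(np.float32),cv2.DIST_L2,0,.01,.01).ravel()
    o,d=ray(s,np.array([x-20*vx,x+20*vx]),np.array([y-20*vy,y+20*vy]))
    n=np.cross(d[0],d[1]); n/=np.linalg.norm(n); return n,n@o
def big(m):
    n,l,st,c=cv2.connectedComponentsWithStats(m.astype(np.uint8)); return l==1+np.argmax(st[1:,4])
E
cat > m1.py <<'E'
import pickle; from h import *
S={n:pickle.load(open(n+"0.pkl","rb")) for n in("top","side")}
pl=[];crops=[]
for n,c,rg in(("top",(253,205),(337,212)),("side",(252,185),(284,166))):
    s=S[n]; P=cloud(s); I=s["color"].astype(int)
    v,u=np.mgrid[:384,:512]
    near=(abs(u-c[0])<30)&(abs(v-c[1])<45)
    m=big(near&(P[...,2]>.10)&(P[...,2]<.26))
    pl.append(axis_plane(s,m)); vv,uu=np.nonzero(m)
    print(n,"rod px",m.sum(),uu.min(),uu.max(),vv.min(),vv.max(),"z",P[m][:,2].min(),P[m][:,2].max())
    # highest point
    k=np.argsort(-P[m][:,2])[:5]; print(" top pts",P[m][k].round(3).tolist())
    near=(abs(u-rg[0])<13)&(abs(v-rg[1])<12); g=I.mean(2); bg=np.median(g[near])
    mr=near&(g>bg+22)&(abs(I[...,2]-I[...,0])<45); mr=big(mr)
    cn=max(cv2.findContours(mr.astype(np.uint8),cv2.RETR_EXTERNAL,cv2.CHAIN_APPROX_NONE)[0],key=len)
    e=cv2.fitEllipse(cn); p=onplane(s,np.array(e[0][0]),np.array(e[0][1]),.012)
    q=onplane(s,cn[:,0,0].astype(float),cn[:,0,1].astype(float),.012)
    print(" ring",e,p.round(4),"extent",np.ptp(q,0).round(4),"depth z",np.median(P[mr][:,2]).round(3))
    b=s["color"][:,:,::-1].copy(); b[m]=(0,255,0); cv2.drawContours(b,[cn],-1,(0,0,255),1)
    crops.append(cv2.resize(b[c[1]-55:c[1]+55,c[0]-45:c[0]+105],(750,550)[:2],interpolation=0)[:, :])
cv2.imwrite("pics/c1.png",cv2.resize(np.vstack(crops),(410,600)))
(n1,d1),(n2,d2)=pl; a=np.cross(n1,n2); a/=np.linalg.norm(a); a*=np.sign(a[2])
mouth=np.linalg.solve([n1,n2,[0,0,1]],[d1,d2,.079])
print("axis",a,"tilt deg",np.degrees(np.arccos(a[2])),"yaw",np.arctan2(a[1],a[0]),"mouth",mouth,"tip",mouth+a*.195)
E
python3 m1.py
```

```text
top rod px 189 252 260 179 217 z 0.10125016362624017 0.23687651778264884
 top pts [[0.642, 0.066, 0.237], [0.642, 0.06, 0.236], [0.639, 0.063, 0.234], [0.639, 0.066, 0.234], [0.648, 0.066, 0.233]]Traceback (most recent call last):
  File "m1.py", line 16, in <module>
    e=cv2.fitEllipse(cn); p=onplane(s,np.array(e[0][0]),np.array(e[0][1]),.012)
cv2.error: OpenCV(4.12.0) /io/opencv/modules/imgproc/src/shapedescr.cpp:361: error: (-201:Incorrect size of input array) There should be at least 5 points to fit the ellipse in function 'fitEllipseNoDirect'
```

```bash
python3 - <<'E'
t=open('m1.py').read()
t=t.replace("mr=near&(g>bg+22)&(abs(I[...,2]-I[...,0])<45)","th=cv2.threshold(g[near].astype(np.uint8),0,255,cv2.THRESH_OTSU)[0]; print(' bg,th',bg,th); mr=near&(g>th)&(I[...,2]-I[...,0]<45)")
open('m1.py','w').write(t)
E
python3 m1.py
```

```text
top rod px 189 252 260 179 217 z 0.10125016362624017 0.23687651778264884
 top pts [[0.642, 0.066, 0.237], [0.642, 0.06, 0.236], [0.639, 0.063, 0.234], [0.639, 0.066, 0.234], [0.648, 0.066, 0.233]]
 bg,th 96.66666666666667 102.0
 ring ((337.57928466796875, 211.75576782226562), (15.105220794677734, 16.026323318481445), 142.10226440429688) [ 0.5532 -0.2138  0.012 ] extent [0.0558 0.0527 0.    ] depth z 0.011
side rod px 168 237 262 163 199 z 0.1017899115949139 0.23611152770378063
 top pts [[0.643, 0.07, 0.236], [0.64, 0.067, 0.235], [0.636, 0.059, 0.234], [0.638, 0.071, 0.234], [0.643, 0.061, 0.233]]
 bg,th 130.0 115.0
 ring ((284.00897216796875, 165.95309448242188), (25.806316375732422, 28.648412704467773), 90.29142761230469) [ 0.5472 -0.2052  0.012 ] extent [0.1494 0.1754 0.    ] depth z 0.003
axis [ 0.61466962 -0.09959584  0.78247168] tilt deg 38.512559577720886 yaw -0.16063542300237785 mouth [0.52128929 0.0822041  0.079     ] tip [0.64114987 0.06278291 0.23158198]
```

View pics/c1.png

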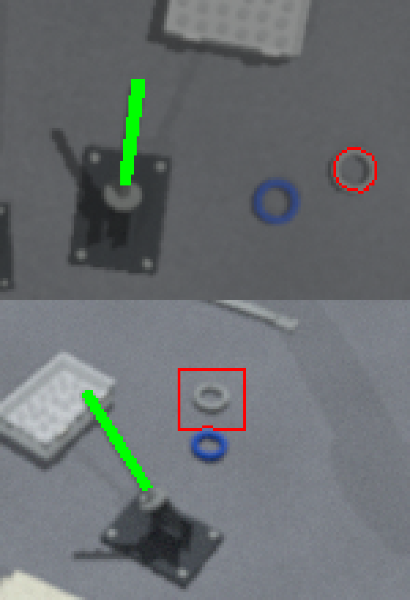

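The crop confirms that the bare steel ring is the right-hand one, outlined red in the top view. In the side view the mask caught only its window, so I'll drop that fit. The rod agrees with the description: tilt 38.5°, tip at z 0.232. Next I'll check reach.

```bash
cat >> h.py <<'E'
from scipy.spatial.transform import Rotation as R
A=np.array([.61467,-.0996,.78247]); MOUTH=np.array([.5213,.0822,.079]); TIP=MOUTH+.195*A
RING=np.array([.5532,-.2138,.006])
def quat(z,y):
    z=z/np.linalg.norm(z); y=y-(y@z)*z; y/=np.linalg.norm(y)
    return R.from_matrix(np.c_[np.cross(y,z),y,z]).as_quat()
def placeq(phi):
    y0=np.cross([0,0,1],A); return quat(-A,R.from_rotvec(A/np.linalg.norm(A)*phi).apply(y0))
E
python3 - <<'E'
from station import r; from h import *
lo=[-2.95,-.29,-1.47,.14,-1.03,.13,-2.86];hi=[2.95,1.99,1.44,2.54,4.17,1.85,2.86]
j=r.current_joints(); print(j)
f=lambda q:None if q is None else (np.round(q,2).tolist(),round(min(np.min(np.array(q)-lo),np.min(np.array(hi)-q)),2))
for k in range(12):
    p=k*np.pi/6; y=np.array([-np.sin(p),np.cos(p),0])
    print(k,"pick",f(r.inverse_kinematics(RING+[0,0,-.004],quat(np.array([0,0,-1.]),y))),"place",f(r.inverse_kinematics(TIP+.06*A,placeq(p))),f(r.inverse_kinematics(TIP-.04*A,placeq(p))))
E
```

```text
[ 1.15878399  0.41181838 -0.01271536  1.59694176  0.0055773   1.13427362
 -0.08222589]
0 pick ([0.71, 0.71, -0.59, 1.82, 0.54, 0.78, 1.41], np.float64(0.65)) place None None
1 pick ([1.07, 1.05, -1.25, 1.8, 1.1, 1.18, 1.55], np.float64(0.22)) place None None
2 pick ([1.07, 1.05, -1.25, 1.8, 1.1, 1.18, 2.07], np.float64(0.22)) place None None
3 pick ([0.14, 0.63, 0.2, 1.86, -0.19, 0.67, -2.68], np.float64(0.18)) place None None
4 pick ([0.22, 0.63, 0.09, 1.86, -0.09, 0.66, -2.25], np.float64(0.53)) place None None
5 pick ([0.29, 0.62, -0.01, 1.85, 0.01, 0.67, -1.81], np.float64(0.54)) place None None
6 pick ([0.39, 0.63, -0.14, 1.84, 0.13, 0.68, -1.4], np.float64(0.55)) place None None
7 pick ([0.47, 0.64, -0.25, 1.84, 0.23, 0.69, -0.96], np.float64(0.56)) place None None
8 pick ([0.54, 0.65, -0.34, 1.83, 0.32, 0.71, -0.51], np.float64(0.58)) place None None
9 pick ([0.6, 0.67, -0.43, 1.83, 0.4, 0.73, -0.05], np.float64(0.6)) place None None
10 pick ([0.66, 0.69, -0.52, 1.83, 0.48, 0.76, 0.41], np.float64(0.63)) place None None
11 pick ([0.68, 0.7, -0.55, 1.82, 0.5, 0.77, 0.91], np.float64(0.64)) place None None
```

```bash
cat >> h.py <<'E'
H=A*[1,1,0]; H/=np.linalg.norm(H); L=np.cross([0,0,1],H)   # lean direction, lateral
def tq(deg,s=1,h=H):
    "tool down, tilted: deg>0 points forward along h, deg<0 back; fingers close laterally; s=-1: half turn"
    t=np.radians(deg); l=np.cross([0,0,1],h); return quat(h*np.sin(t)-np.array([0,0,1])*np.cos(t),s*l)
E
python3 - <<'E'
from station import r; from h import *
lo=[-2.95,-.29,-1.47,.14,-1.03,.13,-2.86];hi=[2.95,1.99,1.44,2.54,4.17,1.85,2.86]
f=lambda q:None if q is None else (np.round(q,2).tolist(),round(float(min(np.min(np.array(q)-lo),np.min(np.array(hi)-q))),2))
for s in(1,-1):
    for d in(0,-8,-15,-22,-30): print(s,d,"place",f(r.inverse_kinematics(TIP+.04*A,tq(d,s))),f(r.inverse_kinematics(TIP-.03*A,tq(d,s))))
    for d in(0,10,20,30): print(s,d,"pick",f(r.inverse_kinematics(RING,tq(d,s))))
    for d in (51,40,30): print(s,"rod",d,f(r.inverse_kinematics(MOUTH+.075*A,tq(d,s))),f(r.inverse_kinematics(MOUTH+.195*A,tq(d,s))))
E
```

```text
1 0 place ([0.37, 0.6, -0.86, 1.39, 0.45, 1.36, 0.91], 0.49) ([0.39, 0.57, -0.85, 1.57, 0.44, 1.21, 0.87], 0.62)
1 -8 place ([0.33, 0.69, -0.85, 1.25, 0.42, 1.53, 0.95], 0.32) ([0.36, 0.65, -0.83, 1.44, 0.4, 1.37, 0.91], 0.48)
1 -15 place ([0.29, 0.77, -0.84, 1.13, 0.4, 1.68, 0.96], 0.17) ([0.33, 0.73, -0.82, 1.33, 0.37, 1.51, 0.94], 0.34)
1 -22 place ([0.25, 0.85, -0.82, 1.0, 0.37, 1.82, 0.98], 0.03) ([0.3, 0.81, -0.82, 1.22, 0.34, 1.65, 0.95], 0.2)
1 -30 place None ([0.27, 0.9, -0.8, 1.09, 0.31, 1.81, 0.96], 0.04)
1 0 pick ([0.7, 0.7, -0.58, 1.82, 0.52, 0.78, 1.26], 0.65)
1 10 pick ([0.72, 0.62, -0.54, 1.98, 0.6, 0.51, 1.18], 0.38)
1 20 pick ([0.69, 0.57, -0.47, 2.12, 0.91, 0.23, 0.88], 0.1)
1 30 pick ([1.27, 0.98, -1.24, 2.23, 1.85, 0.75, 0.24], 0.23)
1 rod 51 ([0.48, 0.65, -1.24, 2.44, 2.0, 1.17, -0.75], 0.1) ([0.33, 0.28, -0.84, 2.24, 1.79, 0.64, -0.54], 0.3)
1 rod 40 ([0.28, 0.35, -0.83, 2.33, 1.7, 0.63, -0.54], 0.21) ([0.77, 0.58, -1.45, 2.09, 1.48, 0.95, -0.05], 0.02)
1 rod 30 ([0.63, 0.52, -1.24, 2.19, 1.36, 0.8, -0.09], 0.23) ([0.54, 0.36, -1.01, 1.95, 0.93, 0.72, 0.4], 0.4
[... 435 characters left out ...]
33, 1.24, 0.07, 1.59, -1.98], 0.26)
-1 -30 place None ([0.04, 0.79, -0.29, 1.12, 0.02, 1.75, -1.95], 0.1)
-1 0 pick ([0.37, 0.62, -0.11, 1.85, 0.1, 0.68, -1.53], 0.55)
-1 10 pick ([0.36, 0.56, -0.08, 2.0, 0.04, 0.41, -1.47], 0.28)
-1 20 pick ([0.37, 0.52, -0.07, 2.15, -0.16, 0.13, -1.25], 0.0)
-1 30 pick ([0.69, 0.56, -0.42, 2.26, 2.56, 0.19, 2.4], 0.06)
-1 rod 51 ([-0.35, 0.32, -0.22, 2.49, 2.14, 0.72, 1.99], 0.05) ([-1.13, 0.22, 0.83, 2.32, 2.03, 0.28, 2.23], 0.15)
-1 rod 40 ([-1.15, 0.31, 0.83, 2.41, 2.16, 0.16, 2.01], 0.03) ([-1.3, 0.28, 1.13, 2.19, 0.11, 0.18, -2.1], 0.05)
-1 rod 30 ([-1.11, 0.31, 0.88, 2.29, -0.01, 0.18, -2.03], 0.05) ([0.21, 0.25, -0.59, 1.97, 0.71, 0.6, -2.59], 0.27)
```

Run:
```python
from station import r; from h import *; import pickle
q=tq(10); tc=RING-[0,0,.0015]
r.gripper_to(1.0); r.movep(tc+[0,0,.10],q)
print(r.movel(tc,q,feed=.08,guard=8), r.current_eef_pos(), tc)
r.gripper_to(0.3,20); print("gap",r.current_finger_gap()*88,r.current_finger_force())
r.movel(tc+[0,0,.20],q,feed=.2); print("gap",r.current_finger_gap()*88,r.current_t())
r.movep(TIP+.08*A+[-.1,-.08,.08],tq(-5))
s=[r.snapshot(n) for n in("top","side")]; pickle.dump(s,open("s1.pkl","wb"))
cv2.imwrite("pics/p1.png",cv2.resize(np.hstack([s[0]["color"][120:270,190:340],s[1]["color"][50:200,200:350]])[:,:,::-1],(800,400)))
print(r.current_eef_pos(),r.current_joints().round(2),r.current_t())
```

```text
False [ 0.55357459 -0.21396881  0.00505061] [ 0.5532 -0.2138  0.0045]
gap 57.77987942416892 20.00030520837754
gap 57.88910523627668 5.3417
[ 0.58993328 -0.02707133  0.37269618] [ 0.48  0.42 -0.76  1.34  0.25  1.58  1.16] 6.45
```

View pics/p1.png

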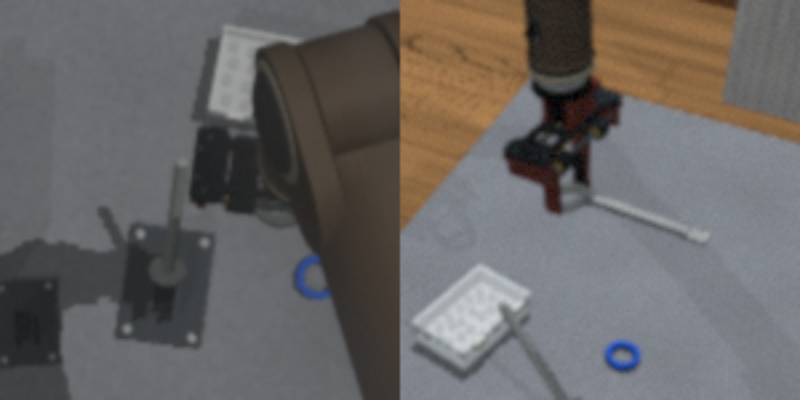

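The gap of 57.8 mm fits the ring's diameter, and the side view shows the ring between the fingers at (575,200). The next move slips it on with a force guard.

Run:
```python
from station import r; from h import *; import pickle
Rp=R.from_quat(tq(10)); off=Rp.inv().apply([-.0004,0,.001]); off[1]=0
q=tq(-15); Rq=R.from_quat(q); T=lambda c:c-Rq.apply(off)
r.movep(T(TIP+.045*A),q); print(r.current_eef_pos()-T(TIP+.045*A))
print("guard",r.movel(T(TIP-.030*A),q,feed=.06,guard=4), "ring z in rod",.255+(r.current_eef_pos()+Rq.apply(off)-TIP)@A, r.current_contact_force(), r.current_finger_gap()*88)
s=[r.snapshot(n) for n in("top","side")]; pickle.dump(s,open("s2.pkl","wb"))
cv2.imwrite("pics/p2.png",cv2.resize(np.hstack([s[0]["color"][120:270,190:340],s[1]["color"][80:230,170:320]])[:,:,::-1],(800,400)))
print(r.current_t())
```

```text
[ 5.10012739e-05 -8.45269691e-04  5.11731561e-04]
guard False ring z in rod 0.22539485620350655 [ 0.62826744 -0.4827903   0.43092878] 57.99930180477817
8.6333
```

View pics/p2.png

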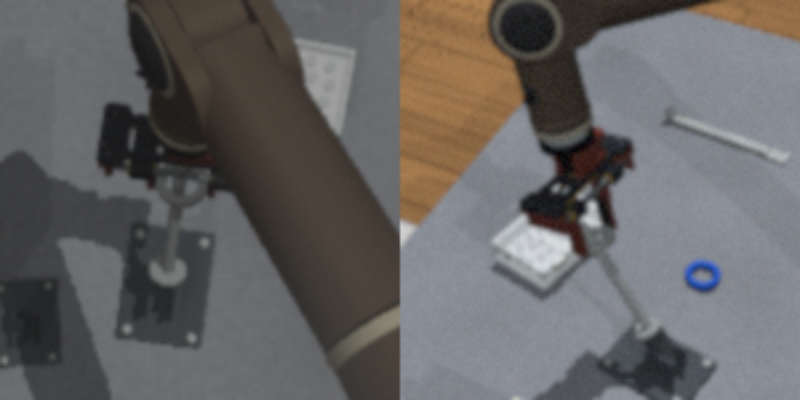

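In the top view the rod runs through the ring at (180,190), and the guard never tripped, so I'll release.

Run:
```python
from station import r; from h import *; import pickle
q=tq(-15)
r.gripper_to(1.0); r.wait(.5)
p=r.current_eef_pos(); r.movel(p+.08*A,q,feed=.1)
r.movep(np.array([.52,-.02,.38]),tq(0))
s=[r.snapshot(n) for n in("top","side")]; pickle.dump(s,open("s3.pkl","wb"))
cv2.imwrite("pics/p3.png",cv2.resize(np.hstack([s[0]["color"][120:270,190:340],s[1]["color"][80:230,170:320]])[:,:,::-1],(800,400)))
print(r.current_t(),r.current_joints().round(2))
g=.075
for d in(51,45,40,35,30,25):
  Z=R.from_quat(tq(d)).apply([0,0,1])
  f=lambda p,q:(lambda x:None if x is None else np.round(x,2).tolist())(r.inverse_kinematics(p,q))
  b=MOUTH+g*A+.0187*Z
  print(d,f(b-.1*Z,tq(d)),f(b,tq(d)),f(b+.13*A,tq(d)))
  print("   lvl",d-47,f(np.array([.62,.05,.30]),tq(d-47)),f(np.array([.55,.05,.30]),tq(d-47)))
```

```text
11.6833 [ 0.65  0.23 -0.85  1.56  0.17  1.43  1.2 ]
51 None [0.49, 0.73, -1.24, 2.42, 2.05, 1.21, -0.73] [-0.24, 0.22, -0.17, 2.24, 1.85, 0.47, -0.65]
   lvl 4 [0.43, 0.43, -0.84, 1.52, 0.37, 1.28, 0.95] [0.5, 0.3, -0.87, 1.68, 0.27, 1.22, 0.99]
45 [0.58, 0.21, -1.25, 2.43, 1.61, 0.7, -0.56] [-0.16, 0.33, -0.35, 2.4, 2.0, 0.59, -0.93] [-0.11, 0.22, -0.28, 2.16, 1.47, 0.42, -0.25]
   lvl -2 [0.41, 0.51, -0.85, 1.42, 0.36, 1.41, 0.96] [0.48, 0.37, -0.86, 1.6, 0.27, 1.34, 0.99]
40 [-0.74, 0.01, 0.19, 2.42, 1.27, 0.45, -0.25] [-0.38, 0.29, -0.06, 2.36, 1.84, 0.4, -0.76] [0.18, 0.25, -0.58, 2.08, 1.2, 0.49, 0.06]
   lvl -7 [0.39, 0.57, -0.86, 1.34, 0.36, 1.52, 0.96] [0.46, 0.43, -0.86, 1.53, 0.27, 1.44, 0.99]
35 [0.56, 0.13, -1.09, 2.28, 1.08, 0.54, 0.04] [-0.24, 0.28, -0.19, 2.29, 1.48, 0.36, -0.37] [0.25, 0.28, -0.65, 2.01, 0.97, 0.54, 0.31]
   lvl -12 [0.37, 0.63, -0.87, 1.27, 0.35, 1.62, 0.96] [0.44, 0.5, -0.86, 1.46, 0.26, 1.53, 0.98]
30 [0.53, 0.14, -1.01, 2.2, 0.83, 0.58, 0.31] [0.08, 0.32, -0.52, 2.21, 1.2, 0.45, -0.03] [0.28, 0.3, -0.67, 1.94, 0.78, 0.62, 0.51]
   lvl -17 [0.35, 0.69, -0.88, 1.19, 0.35, 1.72, 0.96] [0.42, 0.56, -0.87, 1.39, 0.26, 1.63, 0.97]
25 [0.53, 0.18, -0.99, 2.12, 0.67, 0.66, 0.5] [0.2, 0.35, -0.64, 2.14, 0.97, 0.52, 0.23] [0.31, 0.34, -0.7, 1.87, 0.66, 0.71, 0.65]
   lvl -22 [0.32, 0.75, -0.86, 1.11, 0.33, 1.82, 0.96] [0.41, 0.62, -0.87, 1.33, 0.25, 1.72, 0.96]
```

View pics/p3.png

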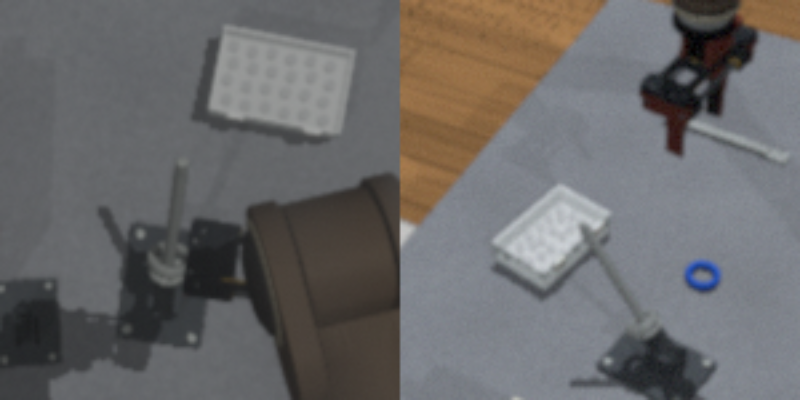

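The ring has slid down to the flange, visible at (165,268) in the top view. Next I'll grip the rod and draw it out.

Run:
```python
from station import r; from h import *; import pickle
q=tq(30); Z=R.from_quat(q).apply([0,0,1]); b=MOUTH+.075*A+r.hold_point_z*Z
r.movep([.45,.08,.33],tq(20)); r.movep(b-.1*Z,q)
print("guard",r.movel(b,q,feed=.08,guard=8),r.current_eef_pos()-b)
r.gripper_to(0,50); print("gap mm",r.current_finger_gap()*88,r.current_finger_force(),r.current_contact_force())
r.movel(b+.135*A,q,feed=.08)
print("gap",r.current_finger_gap()*88,r.current_contact_force(),r.current_eef_pos()-b-.135*A)
r.wait(.3)
s=[r.snapshot(n) for n in("top","side")]; pickle.dump(s,open("s4.pkl","wb"))
cv2.imwrite("pics/p4.png",cv2.resize(np.hstack([s[0]["color"][120:270,190:340],s[1]["color"][80:230,170:320]])[:,:,::-1],(800,400)))
print(r.current_t())
```

```text
guard False [5.07460048e-05 6.31832387e-05 4.35907281e-04]
gap mm 13.738471308829613 49.93598520755768 [ 1.11441416  2.91644465 -0.58356218]
gap 13.58857683605782 [ 0.00288536 -0.23583016 -2.83341012] [-3.52027143e-04  6.47731600e-05 -3.82530639e-04]
18.0167
```

View pics/p4.png

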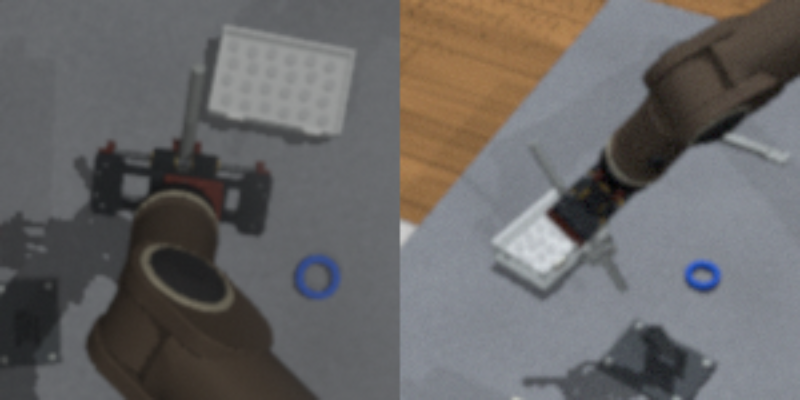

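The side view shows the rod clear of the stand, with the ring at the flange (600,250). Now I'll raise it and turn it level.

Run:
```python
from station import r; from h import *; import pickle
p=r.current_eef_pos()
r.movel(p+[0,0,.10],tq(30),feed=.12)
for d in(14,-2,-18): r.movel([.57,.06,.33],tq(d),feed=.05) if d==14 else r.movep([.57,.06,.33],tq(d))
r.wait(1.)
print("gap",r.current_finger_gap()*88,r.current_finger_force(),r.current_contact_force(),r.current_joints().round(2))
s=[r.snapshot(n) for n in("top","side")]; pickle.dump(s,open("s5.pkl","wb"))
for x in s:
    P=cloud(x); m=(abs(P[...,0]-.57)<.22)&(abs(P[...,1]-.06)<.1)&(P[...,2]>.25)&(P[...,2]<.46)
    t=m&((P[...,0]>.63)|(P[...,0]<.5)); i=np.argsort(P[t][:,0]); print(t.sum(),P[t][i][::max(1,len(i)//10)].round(3).tolist())
cv2.imwrite("pics/p5.png",cv2.resize(np.hstack([s[0]["color"][120:270,190:340],s[1]["color"][50:200,170:320]])[:,:,::-1],(800,400)))
print(r.current_t(),r.current_eef_pos())
```

```text
gap 14.00611405025689 49.90932047367096 [-4.91180437e-01 -3.50168229e-05 -2.69599244e+00] [ 0.51  0.72 -1.2   1.26  0.45  1.8   0.8 ]
229 [[0.446, 0.074, 0.34], [0.456, 0.079, 0.339], [0.466, 0.071, 0.345], [0.477, 0.074, 0.342], [0.487, 0.068, 0.342], [0.497, 0.065, 0.341], [0.632, 0.131, 0.442], [0.634, 0.128, 0.438], [0.639, 0.114, 0.44], [0.642, 0.131, 0.437], [0.647, 0.133, 0.435]]
135 [[0.442, 0.076, 0.341], [0.451, 0.081, 0.342], [0.461, 0.083, 0.339], [0.472, 0.082, 0.338], [0.482, 0.077, 0.339], [0.492, 0.071, 0.348], [0.5, 0.062, 0.352], [0.633, 0.128, 0.408], [0.636, 0.129, 0.412], [0.639, 0.135, 0.432], [0.645, 0.132, 0.423]]
22.8167 [0.57000404 0.06002009 0.32995674]
```

View pics/p5.png

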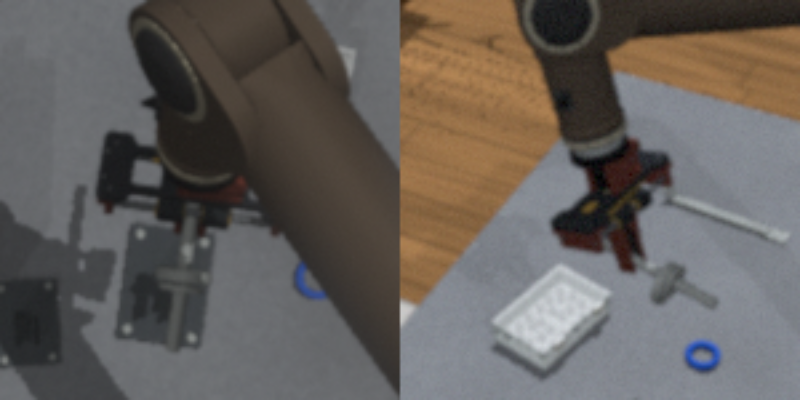

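The bar measures about 5° from level: its lower end is at z≈0.333 and the grasp at z≈0.348. The ring sits at the flange, (180,275) in the top view, and nothing else touches the rod, so I'll hand in.

Run:
```python
from station import r
print(abs(r.current_qvel()).max(),r.finish_job())
```

```text
the job is handed in; nothing more can be done
0.0013616572931473283 None
```

I handed the job in with the gripper holding the rod still, about 5° from level and roughly 0.33 m above the table, with the ring on it at the flange; the hand-in call returned no verdict.

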